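# Clear the wheel and build up the three-part plaster mould

### The arm

A 6-joint arm with a two-finger parallel gripper is mounted at the origin on the work surface. World frame = base frame: x ahead of the robot, y to its left, z up, the work surface at z = 0. Lengths are in m, angles in degrees, forces in N, time in s.
With the tool pointing down it reaches from about 0.375 to 0.9 m from the base axis. Payload 3.1 kg.
Tool frame: the origin (TCP) lies between the finger pads; the fingertips stand bot.tip_extent ahead of it and the grasp point (between the pads) lies 2 mm behind it (bot.tip_extent is the distance from the TCP to the fingertips, in m); z points along the fingers, y is the direction in which the jaws open and shut (so a half turn about z gives the same grasp; the last joint's range is limited). The gripper opens to 87 mm and grips with 3 to 60 N. Pads are 19 mm wide; open, the fingers measure 117 mm over their backs; the gripper's body (75 mm by 190 mm) begins 51 mm behind the grasp point.
Start: joints at [-77.263, 30.224, 82.088, -0, 67.689, -10.227], TCP at [0.244, -0.575, 0.24] pointing down, gripper open.
Joint ranges: [-176.69, 176.69], [-43.24, 126.21], [12.49, 139.97], [-82, 262], [0, 151.66], [-163.58, 163.58]. Speed limits (degrees/s): [159.86, 159.86, 180, 180, 180, 180].

### API

Orientations are given as a 3x3 rotation matrix whose columns are the frame's x, y, z axes.
In Python, from rig import bot, imaging, recognise, masks_of, mark_of gives the robot as it stands.
- The arm moves only by the tool send_rows, never from a script. Its argument "plan" is a list that holds one entry, the list of rows, each a list of 5 numbers: the shift along the world's x, y, z normalised to -1 to 1, where 1 is 0.03 m, then the turn about the world's z normalised to -1 to 1, where 1 is 0.1 rad, then the closure, from -1 (fully open) to 1 (shut). A call has 1 to 20 rows; each row shifts and turns the commanded pose from where the row before left it; what a row does not reach is not made up. A row lasts 1/10 s, in which the tool goes at most 50 mm and 8.59 degrees, less where a joint would pass 70% of its speed; a pose out of reach is approached as far as the arm can. A call with a number of a shift or a turn outside -1 to 1 is refused whole. A call with a gripper value outside its range is refused whole. The fingers move at their own pace and stop on an object; the grip force is fixed at half the most. Time passes only in rows, so rows that do not move let the fingers close. It gives the time, the measured TCP pose, the force and the opening at its end, in the units of the state.
- bot.read_state(): the state, without advancing time (a new reading comes with each control period).
- imaging.capture(name): name is "scene" or "top"; returns a dict with "img" (480x640x3 uint8, blue, green, red), "mtx" (3x3 intrinsics, pixels), "pose" (4x4, takes a point from camera to world coordinates). Camera axes: x right, y down, z forward; pixel columns grow to the right and rows downward; lengths in m; the calibration is good to about 2 mm. A picture is of the moment at which its call begins. There is no depth.
- bot.hand_in(): hands the job in, once; it reports no verdict.
Trained networks look in the newest picture that a camera, given by its name, has taken for a name from the list of things; names that differ only in an ending like _2 or _b are one class to them, and where a whole thing is asked for, a point or a joint stands for the part that bears it (a point fixed in the world has none). Each returns a list of dicts, best first, with "conf" (0 to 1); they miss things now and then, are a little off and sometimes report something else, mostly with a low value. They report only what shows in the picture. A call takes as long as a camera call. They do not tell look-alikes from the thing itself.
- recognise(camera, target): "at" ([x, y, z] in m, in world coordinates, good to about 4 mm: the middle of the surface that is visible of it).
- masks_of(camera, target): "region" (480x640 bool, what is visible of it).
- mark_of(camera, target): "at" ([x, y, z] in m, in world coordinates, good to about 4 mm: a listed point, or the origin of a listed thing).
The state is a dict: "time_s": time; "joint_positions": joint angles; "qvel": joint speeds; "tau": joint torques, N m; "position": TCP position; "tcp_rot": TCP orientation; "force": force on the tool from outside, world axes, zero at the start; "moment": the same for the moment, N m; "opening": opening from 0.0 (shut) to 1.0 (fully open).
Only numpy, scipy, OpenCV 4.12 (cv2) and the standard library are available. Lean on these libraries where they do the work, as an engineer would, in place of code of your own. Each camera call takes 0.05 s, during which the arm holds its last target.

### The job

Move the clay cup that stands on the steel wheel to the middle of the empty square wooden board, upright. Then build the plaster mould on the middle of the wheel, parts centred on one another: first the foot block (boss up), then the open ring over it, then the pouring collar (spout up) on top. Lower each plaster part right down before letting go, do not drop it, and leave the two other single clay cups on the bench standing where they are.

Things in the scene. Friction and masses are not known exactly. Their poses are not given: they have to be found in the camera images.
- wheel: Low round steel hand wheel (turntable) that does not turn and is fixed to the bench: head 130 mm in diameter, its flat top 45 mm above the bench. Origin: centre of its underside at bench level, z up. It holds the clay cup at the start
- board: Empty square ware board of wood, fixed, 120 x 120 mm, flat top 14 mm above the bench. Origin: centre of its underside at bench level, x and y along its edges, z up
- cup: Unfired brown clay cup, barrel shaped, open top, 70 mm high: 42 mm across the foot, widest 56 mm at 40 mm above the foot, 50 mm across the neck at 58 mm, 52 mm across the rim; wall 5 mm; about 0.12 kg. Starts upright on the wheel, up to 10 mm off its middle. Origin: centre of its underside, z up
- base: Foot block of the mould, white plaster: disc 100 mm in diameter and 25 mm thick, with a round boss in the middle of its top, 40 mm across and 24 mm high, straight-sided (top of boss at 49 mm); about 0.26 kg. Starts on the bench, boss up. The boss is the place to grip. Origin: centre of its underside, z up
- ring: Ring of the mould, white plaster: outer diameter 100 mm, bore 66 mm right through, so the wall is 17 mm thick; 56 mm high; about 0.27 kg. Lies flat on the bench. Gripped by its wall, one finger in the bore; on the foot block the boss (24 mm high) stands inside its bore. Origin: centre of its underside, z along its bore, up
- collar: Pouring collar of the mould, white plaster: flange 92 mm in diameter and 14 mm thick with a round hollow spout in the middle, 44 mm across outside, rising 36 mm above the flange (top at 50 mm), wall 5 mm; about 0.16 kg. Starts on the bench, spout up. The spout is the place to grip. Origin: centre of its underside, z up
- dry_cup_left: Another clay cup of the same shape and size, standing on the bench on the robot's left (+y); to be left alone. Origin: centre of its underside
- dry_cup_right: Another clay cup of the same shape and size, standing on the bench on the robot's right (-y); to be left alone. Origin: centre of its underside
Things that resemble listed ones, but are neither listed nor needed, are in the scene too. Leave any orange or red look-alike of the wheel alone.

How it is judged:
By the outcome, as a careful person would: the job done as asked, in the order asked, and still so for the second after the job is handed in, with the robot touching nothing.
It also fails if it takes over 128 s, if anything falls off the work surface, if the arm or the gripper's body presses on something with over 40 N, if the wrist force passes 120 N, or if a joint passes its speed limit or range.

## Working session

There is one attempt and no reset: what is moved stays moved. The work goes in short steps, Python scripts to look and compute and a tool call to move; the robot and the scene stay as the last step left them, time stands still between calls to the robot, and variables do not carry over. Pictures are saved under pics/ and viewed, and the job is handed in when it is done.

Besides the shell and the picture viewer there is one more tool, called after "Call:" as name(argument=value, ...), one argument or row to a line, values as JSON. send_rows: Moves the arm, as the interface text tells. Its arguments: {"type":"object","properties":{"plan":{"type":"array"}},"required":["plan"]}

```bash
ls; mkdir -p pics; cat > h.py <<'E'
from rig import bot, imaging, recognise, masks_of, mark_of
import numpy as np, cv2
def proj(c,p):
    q=np.linalg.inv(c["pose"])@np.append(p,1); u=c["mtx"]@q[:3]; return u[:2]/u[2]
def ray(c,uv,z):
    d=c["pose"][:3,:3]@np.linalg.inv(c["mtx"])@np.array([uv[0],uv[1],1.]); o=c["pose"][:3,3]
    return o+d*(z-o[2])/d[2]
E
python3 - <<'E'
from h import *
print(bot.tip_extent); s=bot.read_state(); print(s["time_s"],s["position"],s["tcp_rot"],s["opening"])
for n in ["scene","top"]:
    c=imaging.capture(n); cv2.imwrite(f"pics/{n}0.png",c["img"]); print(n,np.round(c["pose"],3).tolist(),c["mtx"].tolist())
    for t in ["wheel","board","cup","base","ring","collar","dry_cup_left","dry_cup_right"]:
        print(t,[(np.round(r["at"],3).tolist(),round(r["conf"],2),np.round(proj(c,r["at"])).tolist()) for r in mark_of(n,t)])
print(bot.read_state()["time_s"])
E
```

```text
pics
0.017
0.0 [ 0.24372265 -0.57476882  0.23859669] [[ 9.20751790e-01  3.90148609e-01 -4.51797406e-04]
 [ 3.90148674e-01 -9.20749548e-01  2.06934609e-03]
 [ 3.91360241e-04 -2.08162228e-03 -9.99997757e-01]] 0.9999681925383789
scene [[-0.398, 0.505, -0.766, 1.321], [0.917, 0.209, -0.338, 0.43], [-0.011, -0.837, -0.547, 0.674], [0.0, 0.0, 0.0, 1.0]] [[465.87846035681514, 0.0, 311.747308496402], [0.0, 465.87846035681514, 249.19008099648283], [0.0, 0.0, 1.0]]
wheel [([0.282, 0.26, -0.003], 0.89, [412.0, 251.0]), ([0.451, 0.245, -0.001], 0.65, [390.0, 286.0]), ([0.395, 0.418, 0.003], 0.63, [469.0, 288.0]), ([0.474, -0.014, 0.002], 0.28, [287.0, 266.0])]
board [([0.454, 0.244, -0.001], 0.42, [389.0, 287.0])]
cup [([0.452, 0.247, 0.047], 0.82, [392.0, 270.0])]
base [([0.434, -0.224, 0.006], 0.85, [223.0, 240.0])]
ring [([0.642, -0.128, 0.0], 0.73, [210.0, 294.0])]
collar [([0.474, -0.013, -0.0], 0.93, [287.0, 267.0])]
dry_cup_left [([0.589, 0.331, 0.004], 0.91, [412.0, 332.0])]
dry_cup_right [([0.593, -0.347, -0.002], 0.71, [149.0, 263.0])]
top [[0.011, -0.987, 0.159, 0.22], [-1.0, -0.009, 0.013, 0.024], [-0.012, -0.159, -0.987, 1.48], [0.0, 0.0, 0.0, 1.0]] [[586.8011578483611, 0.0, 326.44960280177963], [0.0, 586.8011578483611, 232.7024769186337], [0.0, 0.0, 1.0]]
wheel [([0.453, 0.248, -0.0], 0.9, [247.0, 234.0]), ([0.397, 0.42, -0.001], 0.85, [179.0, 256.0]), ([0.278, 0.264, -0.003], 0.83, [238.0, 303.0])]
board [([0.622, 0.131, -0.001], 0.61, [294.0, 171.0]), ([0.456, 0.246, -0.001], 0.54, [247.0, 233.0])]
cup [([0.452, 0.248, 0.045], 0.58, [244.0, 232.0])]
base [([0.441, -0.225, -0.0], 0.57, [432.0, 241.0])]
ring [([0.649, -0.126, 0.002], 0.89, [393.0, 161.0])]
collar [([0.48, -0.016, 0.0], 0.87, [350.0, 225.0])]
dry_cup_left [([0.588, 0.334, 0.003], 0.79, [215.0, 182.0])]
dry_cup_right [([0.594, -0.351, 0.006], 0.97, [481.0, 182.0]), ([0.455, 0.249, 0.0], 0.16, [246.0, 234.0])]
0.9
```

View pics/scene0.png

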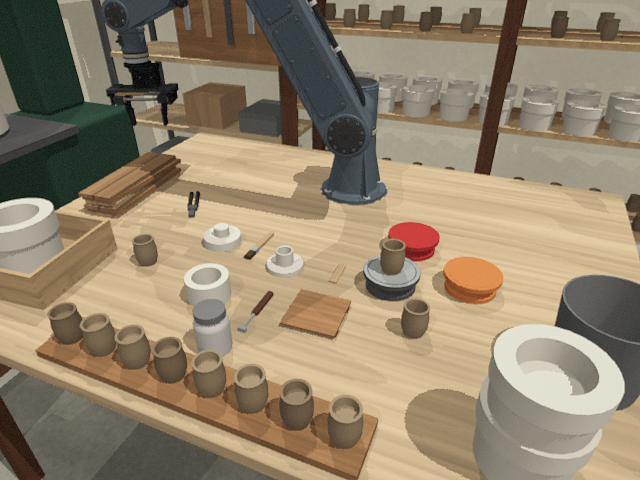

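View pics/top0.png

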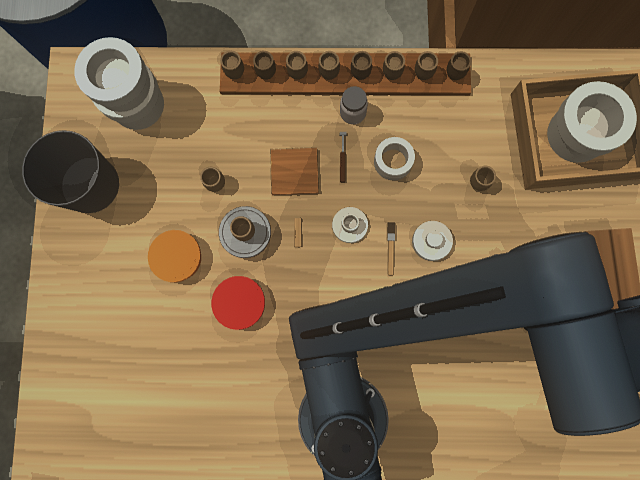

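```bash
cat >> h.py <<'E'
from scipy.optimize import minimize
PROF={"cup":[(21,0),(28,40),(25,58),(26,70)],"base":[(50,0),(50,25),(20,25),(20,49)],"ring":[(50,0),(50,56)],
"collar":[(46,0),(46,14),(22,14),(22,50)],"wheel":[(65,45),(65,33)]}
PROF["dry_cup_left"]=PROF["dry_cup_right"]=PROF["cup"]
A=np.linspace(0,2*np.pi,60)
def model(c,prof,p,S=4):
    im=np.zeros((480*S,640*S),np.uint8); pts=[]
    for r,z in prof:
        pts.append(np.array([proj(c,[p[0]+r/1e3*np.cos(a),p[1]+r/1e3*np.sin(a),p[2]+z/1e3]) for a in A]))
    for a,b in zip(pts,pts[1:]):
        h=cv2.convexHull(((np.vstack([a,b])+.5)*S*16).astype(np.int32)); cv2.fillConvexPoly(im,h,1,shift=4)
    return cv2.resize(im.astype(np.float32),(640,480),interpolation=cv2.INTER_AREA)
def fit(c,prof,mask,p0,hull=False):
    m=mask.astype(np.uint8)
    if hull:
        h=cv2.convexHull(cv2.findNonZero(m)); m=m*0; cv2.fillConvexPoly(m,h,1)
    f=lambda q: np.abs(model(c,prof,[q[0],q[1],p0[2]])-m).sum()
    r=minimize(f,p0[:2],method="Nelder-Mead",options=dict(initial_simplex=np.array([p0[:2],np.add(p0[:2],[.006,0]),np.add(p0[:2],[0,.006])]),xatol=2e-4,fatol=.5,maxiter=60))
    return r.x,r.fun/m.sum()
def near(n,t,p,rad=.06):
    c=None; best=None
    return masks_of(n,t)
E
cat > m.py <<'E'
from h import *
import sys
P0={"wheel":(.453,.247,0),"cup":(.452,.247,.045),"base":(.438,-.225,0),"ring":(.646,-.127,0),"collar":(.477,-.015,0),"dry_cup_left":(.588,.333,0),"dry_cup_right":(.593,-.349,0)}
for n in ["scene","top"]:
    c=imaging.capture(n)
    for t,p in P0.items():
        u=proj(c,np.add(p,[0,0,.02])); 
        ms=masks_of(n,t)
        if not ms: print(n,t,"none"); continue
        d=[np.linalg.norm(np.argwhere(m["region"])[:,::-1].mean(0)-u) for m in ms]; m=ms[int(np.argmin(d))]
        x,e=fit(c,PROF[t],m["region"],p,t!="collar" and t!="base")
        print(n,t,np.round(x,4),round(e,3),round(min(d),1),round(m["conf"],2))
    ms=masks_of(n,"board")
    for m in ms:
        R=m["region"].astype(np.uint8); cc=max(cv2.findContours(R,0,1)[0],key=cv2.contourArea)
        q=np.array([ray(c,v,.014)[:2] for v in cc[:,0]],np.float32); r=cv2.minAreaRect(q); print(n,"board",r,round(m["conf"],2))
E
python3 m.py
```

```text
scene wheel [0.4651 0.2472] 0.175 0.9 0.68
scene cup [0.4519 0.2439] 0.073 6.8 0.65
scene base [ 0.4353 -0.2275] 0.052 1.9 0.59
scene ring [ 0.6438 -0.1324] 0.117 5.6 0.79
scene collar [ 0.4764 -0.0198] 0.034 2.7 0.89
scene dry_cup_left [0.5842 0.3313] 0.061 8.2 0.66
scene dry_cup_right [ 0.5947 -0.349 ] 0.081 6.0 0.85
scene board ((0.6202645897865295, 0.1293521523475647), (0.12794464826583862, 0.12319035083055496), 2.4323513507843018) 0.92
top wheel [0.4541 0.2487] 0.022 1.3 0.81
top cup [0.4537 0.2452] 0.068 2.8 0.57
top base [ 0.4395 -0.2223] 0.061 1.3 0.65
top ring [ 0.6487 -0.1252] 0.041 2.7 0.59
top collar [ 0.4797 -0.0141] 0.074 0.3 0.61
top dry_cup_left [0.5856 0.3316] 0.09 2.5 0.6
top dry_cup_right [ 0.5933 -0.3456] 0.095 3.1 0.82
top board ((0.6180312633514404, 0.12819668650627136), (0.12521427869796753, 0.12071260809898376), 1.4762461185455322) 0.66
```

Call:
send_rows(
  plan=[
    [[0.5,1,0,-1,-1],[0.5,1,0,-1,-1],[0.5,1,0,-1,-1],[0.5,1,0,-1,-1],[0.5,1,0,0,-1],[0.5,1,0,0,-1],[0.5,1,0,0,-1],[0.5,1,0,0,-1],[0.5,1,0,0,-1],[0.5,1,0,0,-1],[0.5,1,0,0,-1],[0.5,1,0,0,-1],[0.5,1,0,0,-1],[0.5,1,0,0,-1],[0,1,0,0,-1],[0,1,0,0,-1],[0,1,0,0,-1],[0,1,0,0,-1],[0,1,0,0,-1],[0,1,0,0,-1]],
  ],
)

```text
time_s: 3.8
position: [0.4539, 0.0257, 0.2398]
tcp_rot: [[1.0, 0.001, 0.001], [0.001, -1.0, -0.0], [0.001, 0.0, -1.0]]
force: [0.3, 0.1, 0.8]
opening: 1.0
```

Call:
send_rows(
  plan=[
    [[0,1,0,0,-1],[0,1,0,0,-1],[0,1,0,0,-1],[0,1,0,0,-1],[0,1,0,0,-1],[0,1,0,0,-1],[0,1,0,0,-1],[0,0.3,0,0,-1],[0,0,-1,0,-1],[0,0,-1,0,-1],[0,0,0,0,-1],[0,0,0,0,-1]],
  ],
)

```text
time_s: 5.0
position: [0.4539, 0.243, 0.1796]
tcp_rot: [[1.0, 0.0, -0.001], [0.0, -1.0, -0.001], [-0.001, 0.001, -1.0]]
force: [-0.2, 0.2, 0.1]
opening: 1.002
```

```bash
python3 - <<'E'
from h import *
c=imaging.capture("scene"); cv2.imwrite("pics/s1.png",cv2.resize(c["img"][120:360,260:580],(800,600)))
E
```

```text
(no output)
```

View pics/s1.png

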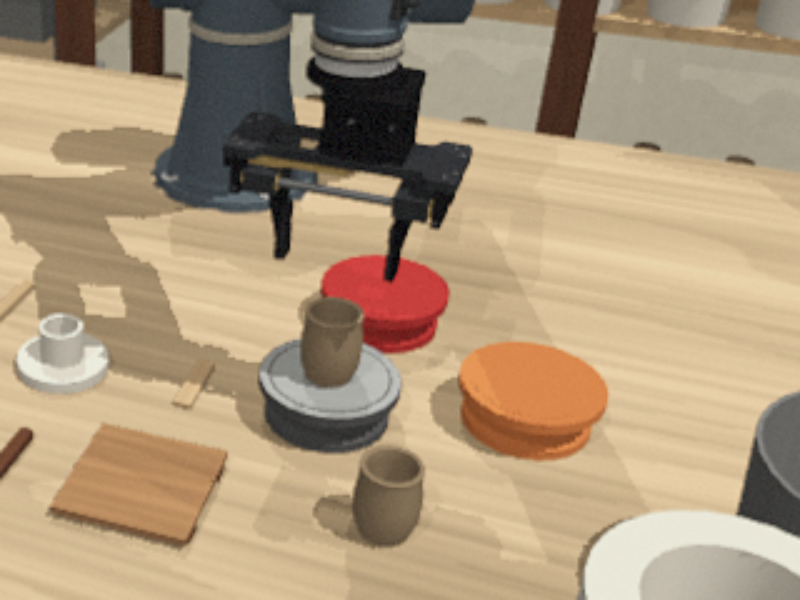

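The picture shows the open fingers (at 282 and 395 in the crop) straddling the cup at 333 on the steel wheel. Next I descend and grip.

Call:
send_rows(
  plan=[
    [[0,0,-1,0,-1],[0,0,-1,0,-1],[0,0,-0.8,0,-1],[0,0,-0.4,0,-1],[0,0,0,0,-1],[0,0,0,0,1],[0,0,0,0,1],[0,0,0,0,1],[0,0,0,0,1],[0,0,0,0,1],[0,0,0,0,1],[0,0,0,0,1],[0,0,0,0,1]],
  ],
)

```text
time_s: 6.35
position: [0.4543, 0.2439, 0.0841]
tcp_rot: [[1.0, 0.001, 0.001], [0.001, -1.0, 0.001], [0.001, -0.001, -1.0]]
force: [-0.8, 0.9, 4.8]
opening: 0.621
```

Call:
send_rows(
  plan=[
    [[0,0,0.3,0,1],[0,0,1,0,1],[0,0,1,0,1],[0.55,-0.38,0,0,1],[0.55,-0.38,0,0,1],[0.55,-0.38,0,0,1],[0.55,-0.38,0,0,1],[0.55,-0.38,0,0,1],[0.55,-0.38,0,0,1],[0.55,-0.38,0,0,1],[0.55,-0.38,0,0,1],[0.55,-0.38,0,0,1],[0.55,-0.4,0,0,1],[0,0,-1,0,1],[0,0,-1,0,1],[0,0,-0.6,0,1],[0,0,-0.3,0,1],[0,0,0,0,1],[0,0,0,0,1]],
  ],
)

```text
time_s: 8.25
position: [0.6197, 0.1287, 0.0658]
tcp_rot: [[1.0, 0.001, 0.001], [0.001, -1.0, 0.0], [0.001, -0.0, -1.0]]
force: [0.3, 0.5, -1.0]
opening: 0.614
```

```bash
python3 - <<'E'
from h import *
c=imaging.capture("scene"); cv2.imwrite("pics/s2.png",cv2.resize(c["img"][160:400,200:520],(800,600)))
c=imaging.capture("top"); cv2.imwrite("pics/t2.png",cv2.resize(c["img"][100:280,180:420],(800,600)))
print(bot.read_state()["opening"])
E
```

```text
0.6180121423863101
```

View pics/s2.png

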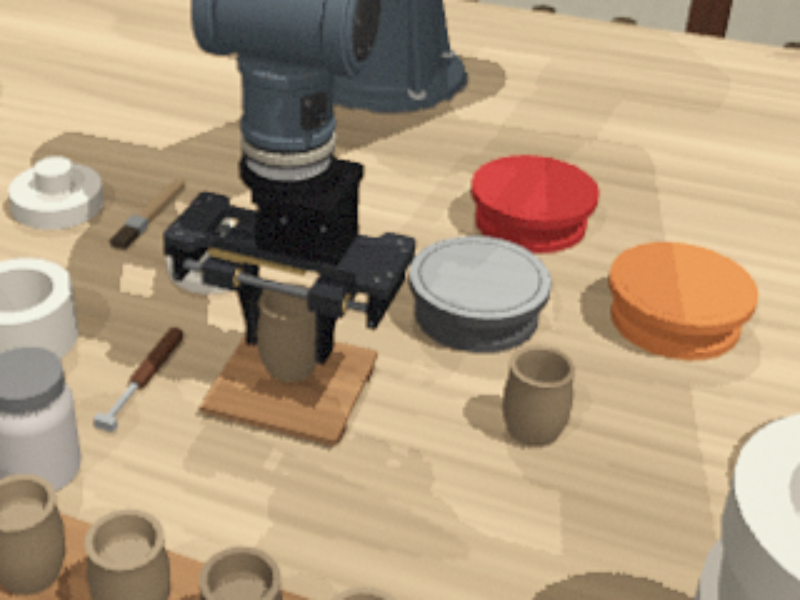

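View pics/t2.png

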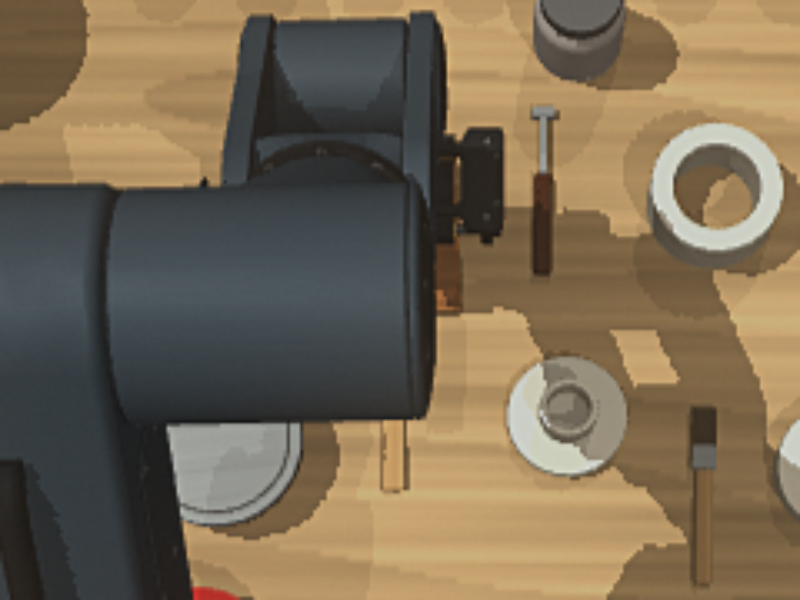

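Cup hangs upright over the board (crop 290,340), still about 12 mm high. I lower it the rest of the way.

Call:
send_rows(
  plan=[
    [[0,0,-0.2,0,1],[0,0,-0.15,0,1],[0,0,-0.05,0,1],[0,0,0,0,1],[0,0,0,0,1],[0,0,0,0,1]],
  ],
)

```text
time_s: 8.95
position: [0.6189, 0.129, 0.0536]
tcp_rot: [[1.0, 0.001, 0.0], [0.001, -1.0, -0.0], [0.0, 0.0, -1.0]]
force: [-0.9, 0.3, -1.5]
opening: 0.619
```

Call:
send_rows(
  plan=[
    [[0,0,-0.03,0,1],[0,0,0,0,1],[0,0,0,0,1],[0,0,0,0,1]],
  ],
)

```text
time_s: 9.35
position: [0.619, 0.129, 0.0531]
tcp_rot: [[1.0, 0.001, 0.001], [0.001, -1.0, 0.0], [0.001, -0.0, -1.0]]
force: [-1.5, -0.7, 3.6]
opening: 0.619
```

Call:
send_rows(
  plan=[
    [[0,0,0,0,-1],[0,0,0,0,-1],[0,0,0,0,-1],[0,0,0,0,-1],[0,0,0,0,-1],[0,0,0.5,0,-1],[0,0,1,0,-1],[0,0,1,0,-1],[0,0,1,0,-1],[0,0,1,0,-1],[-0.5,-1,0,0,-1],[-0.5,-1,0,0,-1],[-0.5,-1,0,0,-1],[-0.5,-1,0,0,-1],[-0.5,-1,0,0,-1],[-0.5,-1,0,0,-1],[-0.5,-1,0,0,-1],[-0.5,-1,0,0,-1],[-0.5,-1,0,0,-1],[-0.5,-1,0,0,-1]],
  ],
)

```text
time_s: 11.35
position: [0.4684, -0.1723, 0.1889]
tcp_rot: [[1.0, 0.001, 0.002], [0.001, -1.0, -0.001], [0.002, 0.001, -1.0]]
force: [0.6, -0.8, 0.4]
opening: 0.998
```

```bash
cat > m2.py <<'E'
from h import *
import sys
cams=sys.argv[1].split(",")
P={}
for a in sys.argv[2:]:
    t,v=a.split("="); P[t]=eval(v)
for n in cams:
    c=imaging.capture(n); cv2.imwrite(f"pics/{n}_{bot.read_state()['time_s']:.2f}.png",c["img"])
    for t,p in P.items():
        u=proj(c,np.add(p,[0,0,.02]))
        ms=masks_of(n,t)
        if not ms: print(n,t,"none"); continue
        d=[np.linalg.norm(np.argwhere(m["region"])[:,::-1].mean(0)-u) for m in ms]; m=ms[int(np.argmin(d))]
        x,e=fit(c,PROF[t],m["region"],p,t not in("collar","base"))
        print(n,t,np.round(x,4),round(e,3),round(min(d),1),round(m["conf"],2))
print(bot.read_state()["time_s"])
E
python3 m2.py scene,top "cup=(.619,.129,.014)" "wheel=(.453,.248,0)"; ls pics
```

```text
scene cup [0.6161 0.1256] 0.068 7.8 0.72
scene wheel [0.4647 0.2478] 0.224 2.1 0.64
top cup [0.618  0.1293] 0.052 2.5 0.85
top wheel [0.4546 0.2502] 0.127 4.6 0.86
11.65
s1.png
s2.png
scene0.png
scene_11.40.png
t2.png
top0.png
top_11.55.png
```

```bash
python3 - <<'E'
import cv2
a=cv2.imread("pics/scene_11.40.png")[220:345,250:450]; b=cv2.imread("pics/top_11.55.png")[140:280,190:400]
cv2.imwrite("pics/c3.png",cv2.resize(a,None,fx=4,fy=4)); cv2.imwrite("pics/c4.png",cv2.resize(b,None,fx=3.8,fy=3.8))
E
```

```text
(no output)
```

View pics/c3.png

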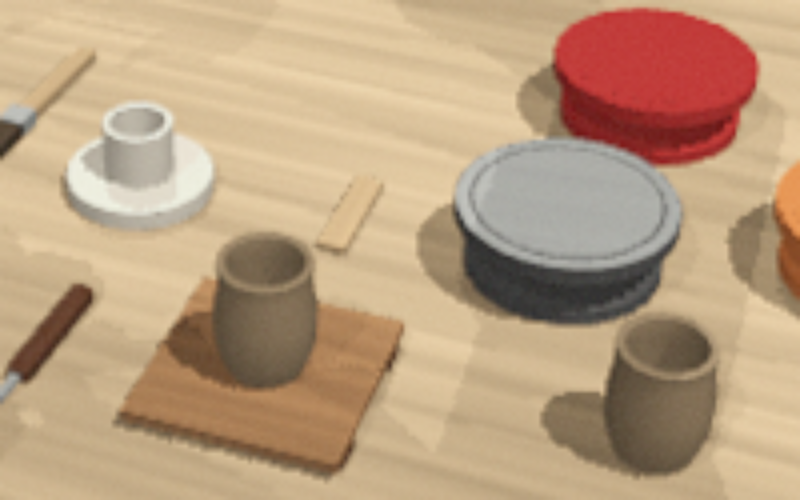

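View pics/c4.png

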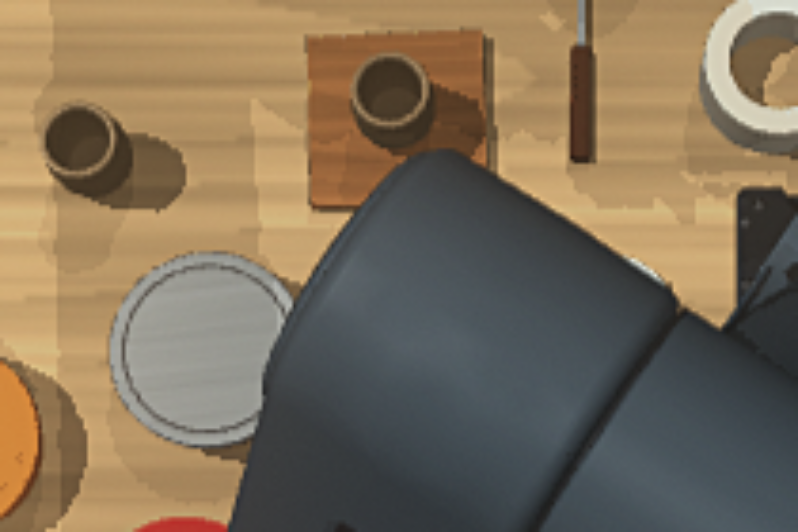

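```bash
python3 - <<'E'
from h import *
from scipy.optimize import least_squares
c=imaging.capture("scene")
t=imaging.capture("top")
def ext(c,p):
    q=np.array([proj(c,[p[0]+.065*np.cos(a),p[1]+.065*np.sin(a),.045]) for a in np.linspace(0,6.283,200)])
    return np.r_[q.min(0),q.max(0)]
o=np.array([363.6,255,420.4,287.2])
r=least_squares(lambda p:ext(c,p)-o,[.453,.248]); print(r.x,r.fun)
# draw model
def drawc(im,c,pts,col,S=6):
    for x,y,z,rad in pts:
        q=np.array([proj(c,[x+rad*np.cos(a),y+rad*np.sin(a),z]) for a in np.linspace(0,6.283,100)])
        yield ((q+.5)),col
for c,box,n in [(c,(350,240,80,60),"s"),(t,(190,180,100,75),"t")]:
    x0,y0,w,h=box; im=cv2.resize(c["img"][y0:y0+h,x0:x0+w],(w*8,h*8))
    for p,col in [((r.x[0],r.x[1]),(0,0,255)),((.454,.2487),(0,255,0))]:
        q=np.array([proj(c,[p[0]+.065*np.cos(a),p[1]+.065*np.sin(a),.045]) for a in np.linspace(0,6.283,100)])
        cv2.polylines(im,[np.round((q+.5-[x0,y0])*8).astype(int).reshape(-1,1,2)],True,col,1)
    cv2.imwrite(f"pics/w{n}.png",im)
E
```

```text
[0.45096775 0.24637436] [-0.17762938 -0.50987451  0.17402556  0.38853589]
```

View pics/ws.png

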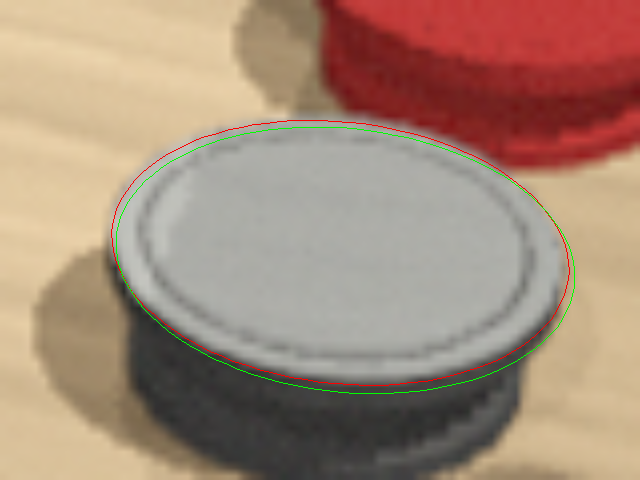

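View pics/wt.png

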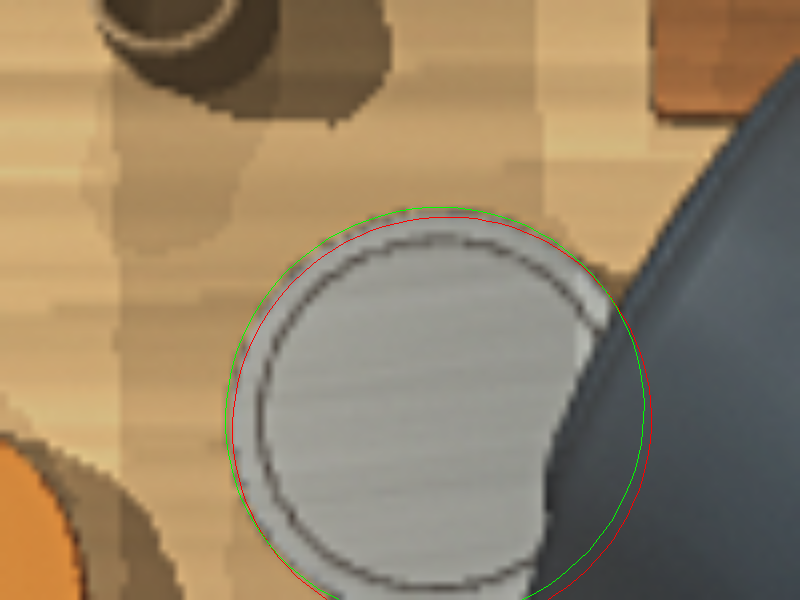

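Call:
send_rows(
  plan=[
    [[-0.5,-0.85,0,0,-1],[-0.46,-0.84,0,0,-1],[0,0,-1,0,-1],[0,0,-1,0,-1],[0,0,-1,0,-1],[0,0,-1,0,-1],[0,0,-0.4,0,-1],[0,0,-0.2,0,-1],[0,0,-0.1,0,-1],[0,0,0,0,-1],[0,0,0,0,-1]],
  ],
)

```text
time_s: 12.85
position: [0.4407, -0.2221, 0.0476]
tcp_rot: [[1.0, 0.001, 0.002], [0.001, -1.0, -0.001], [0.002, 0.001, -1.0]]
force: [0.5, -0.9, -0.1]
opening: 1.001
```

```bash
python3 - <<'E'
from h import *
c=imaging.capture("scene"); cv2.imwrite("pics/s5.png",cv2.resize(c["img"][160:280,160:320],(800,600),interpolation=cv2.INTER_CUBIC))
E
```

```text
(no output)
```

View pics/s5.png

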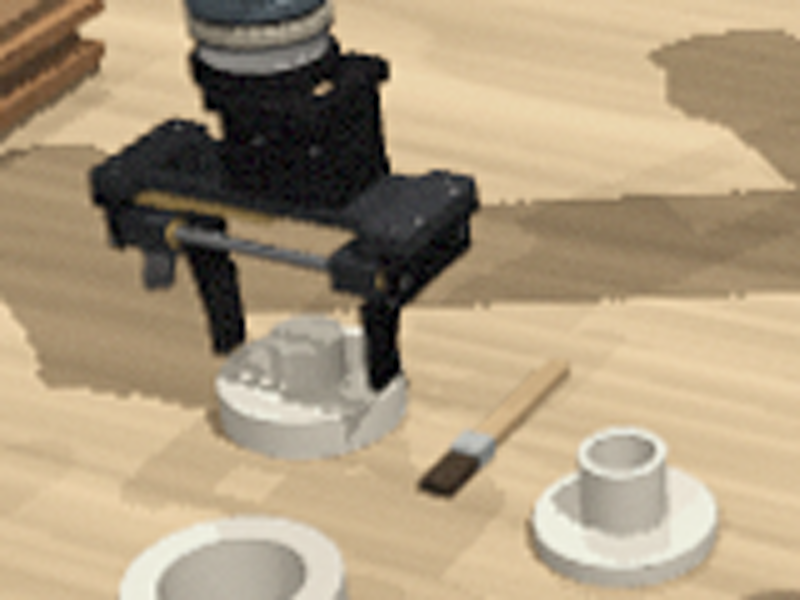

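Fingers straddle the boss (crop 310,360), tips above the disc. I squeeze once along y, reopen, turn 90° and squeeze along x, so it is centred both ways.

Call:
send_rows(
  plan=[
    [[0,0,0,0,1],[0,0,0,0,1],[0,0,0,0,1],[0,0,0,0,1],[0,0,0,0,1],[0,0,0,0,1],[0,0,0,0,1],[0,0,0,0,1],[0,0,0,0,1]],
  ],
)

```text
time_s: 13.8
position: [0.4401, -0.2218, 0.0466]
tcp_rot: [[1.0, 0.001, 0.0], [0.001, -1.0, -0.0], [0.0, 0.0, -1.0]]
force: [-0.0, -0.2, -0.0]
opening: 0.437
```

Call:
send_rows(
  plan=[
    [[0,0,0,0,-1],[0,0,0,0,-1],[0,0,0,0,-1],[0,0,0,0,-1],[0,0,0,1,-1],[0,0,0,1,-1],[0,0,0,1,-1],[0,0,0,1,-1],[0,0,0,1,-1],[0,0,0,1,-1],[0,0,0,1,-1],[0,0,0,1,-1],[0,0,0,1,-1],[0,0,0,1,-1],[0,0,0,1,-1],[0,0,0,1,-1],[0,0,0,1,-1],[0,0,0,1,-1],[0,0,0,1,-1],[0,0,0,0.7,-1]],
  ],
)

```text
time_s: 15.8
position: [0.4401, -0.2217, 0.0466]
tcp_rot: [[-0.003, 1.0, -0.0], [1.0, 0.003, 0.0], [0.0, -0.0, -1.0]]
force: [-0.3, -0.6, 0.1]
opening: 1.0
```

Call:
send_rows(
  plan=[
    [[0,0,0,0,-1],[0,0,0,0,1],[0,0,0,0,1],[0,0,0,0,1],[0,0,0,0,1],[0,0,0,0,1],[0,0,0,0,1],[0,0,0,0,1],[0,0,0,0,1],[0,0,0,0,1]],
  ],
)

```text
time_s: 16.8
position: [0.4397, -0.2215, 0.0466]
tcp_rot: [[-0.0, 1.0, -0.001], [1.0, 0.0, 0.0], [0.0, -0.001, -1.0]]
force: [-1.4, -0.5, 0.4]
opening: 0.437
```

Call:
send_rows(
  plan=[
    [[0,0,0.3,0,1],[0,0,0.7,0,1],[0,0,1,0,1],[0,0,1,0,1],[0,0,1,0,1],[0,0,0,0,1],[0,0,0,0,1]],
  ],
)

```text
time_s: 17.5
position: [0.4401, -0.2217, 0.1671]
tcp_rot: [[-0.0, 1.0, 0.001], [1.0, 0.0, -0.001], [-0.001, 0.001, -1.0]]
force: [-0.0, 0.8, -4.0]
opening: 0.439
```

Call:
send_rows(
  plan=[
    [[0.02,0.5,0,0,1],[0.03,0.9,0,0,1],[0.03,0.9,0,0,1],[0.03,0.9,0,0,1],[0.03,0.9,0,0,1],[0.03,0.9,0,0,1],[0.03,0.9,0,0,1],[0.03,0.9,0,0,1],[0.03,0.9,0,0,1],[0.03,0.9,0,0,1],[0.03,0.9,0,0,1],[0.03,0.9,0,0,1],[0.03,0.9,0,0,1],[0.03,0.9,0,0,1],[0.03,0.9,0,0,1],[0.03,0.9,0,0,1],[0.03,0.9,0,0,1],[0.03,0.78,0,0,1],[0,0,0,0,1],[0,0,0,0,1]],
  ],
)

```text
time_s: 19.5
position: [0.4539, 0.2489, 0.165]
tcp_rot: [[-0.002, 1.0, -0.004], [1.0, 0.002, -0.002], [-0.001, -0.004, -1.0]]
force: [-0.5, -0.2, -3.5]
opening: 0.441
```

Call:
send_rows(
  plan=[
    [[0.01,0,-1,0,1],[0,0,-1,0,1],[0,0,-0.3,0,1],[0,0,-0.1,0,1],[0,0,0,0,1],[0,0,0,0,1]],
  ],
)

```text
time_s: 20.1
position: [0.4571, 0.2487, 0.0956]
tcp_rot: [[0.0, 1.0, 0.002], [1.0, -0.0, 0.001], [0.001, 0.002, -1.0]]
force: [-0.7, 0.2, -2.9]
opening: 0.443
```

```bash
python3 - <<'E'
from h import *
c=imaging.capture("scene"); cv2.imwrite("pics/s6.png",cv2.resize(c["img"][200:320,320:480],(800,600),interpolation=cv2.INTER_CUBIC))
s=bot.read_state(); print(s["position"],s["force"])
E
```

```text
[0.45714665 0.24876821 0.09574121] [ 0.73419745 -0.04233571 -2.59390053]
```

View pics/s6.png

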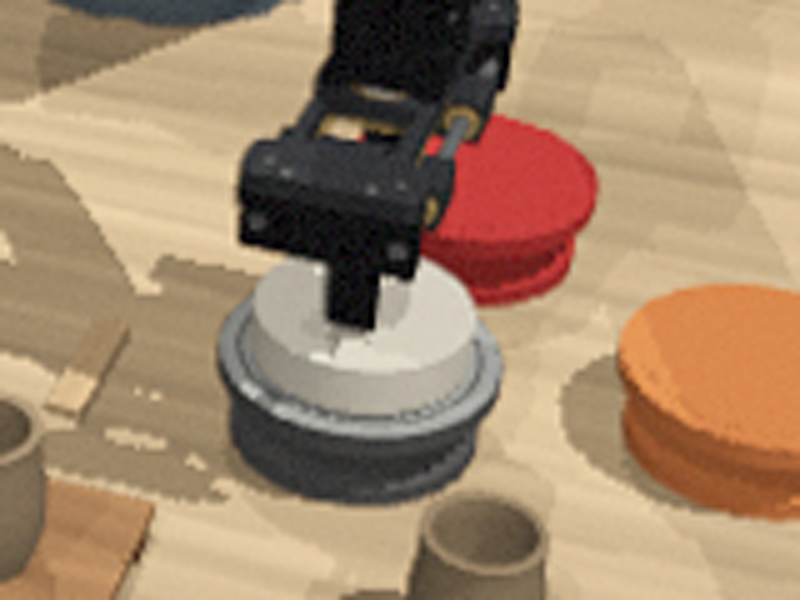

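Base hangs just above the wheel; left gap in the groove (crop 240) slightly smaller than right is consistent with about 2 mm +x. I shift and lower.

Call:
send_rows(
  plan=[
    [[-0.08,0,0,0,1],[0,0,-0.05,0,1],[0,0,-0.05,0,1],[0,0,0,0,1],[0,0,0,0,1],[0,0,0,0,1]],
  ],
)

```text
time_s: 20.75
position: [0.4539, 0.2487, 0.0917]
tcp_rot: [[0.0, 1.0, -0.0], [1.0, -0.0, 0.0], [0.0, -0.0, -1.0]]
force: [-1.4, -0.2, -2.0]
opening: 0.437
```

Call:
send_rows(
  plan=[
    [[0.01,0,-0.03,0,1],[0,0,0,0,1],[0,0,0,0,1],[0,0,0,0,1]],
  ],
)

```text
time_s: 21.15
position: [0.4539, 0.2487, 0.0916]
tcp_rot: [[-0.0, 1.0, -0.0], [1.0, 0.0, 0.0], [0.0, -0.0, -1.0]]
force: [-1.1, 0.0, 5.1]
opening: 0.438
```

Call:
send_rows(
  plan=[
    [[0,0,0,0,-1],[0,0,0,0,-1],[0,0,0,0,-1],[0,0,0,0,-1],[0,0,0,0,-1],[0,0,0.5,0,-1],[0,0,1,0,-1],[0,0,1,0,-1],[0,0,0.5,0,-1],[0.3,-1,0,0,-1],[0.3,-1,0,0,-1],[0.3,-1,0,0,-1],[0.3,-1,0,0,-1],[0.4,-1,0,0,-1],[0.5,-1,0,0,-1],[0.5,-1,0,0,-1],[0.5,-1,0,0,-1],[0.5,-1,0,0,-1],[0.5,-1,0,0,-1],[0.5,-1,0,0,-1]],
  ],
)

```text
time_s: 23.15
position: [0.5925, -0.0826, 0.1805]
tcp_rot: [[0.0, 1.0, -0.0], [1.0, -0.0, 0.0], [0.0, -0.0, -1.0]]
force: [-0.3, 0.0, -0.4]
opening: 1.0
```

```bash
python3 m2.py scene,top "base=(.454,.249,.045)" "wheel=(.453,.248,0)" "ring=(.6465,-.129,0)" "collar=(.478,-.017,0)"; ls -t pics | head -2; python3 - <<'E'
import cv2,glob,os
f=sorted(glob.glob("pics/*_2*.png"),key=os.path.getmtime)[-2:]
for i,(p,b) in enumerate(zip(f,[(330,200),(170,150)])): cv2.imwrite(f"pics/d{i}.png",cv2.resize(cv2.imread(p)[b[1]:b[1]+120,b[0]:b[0]+160],(800,600),interpolation=cv2.INTER_CUBIC))
E
```

```text
scene base [0.4513 0.2456] 0.047 2.4 0.55
scene wheel [0.4794 0.2504] 0.137 6.5 0.78
scene ring [ 0.6445 -0.1315] 0.118 5.0 0.96
scene collar [ 0.477  -0.0189] 0.053 2.4 0.64
top base none
top wheel [ 1.2886 -0.4411] 1.0 74.9 0.73
top ring none
top collar none
23.65
top_23.45.png
scene_23.20.png
```

View pics/d0.png

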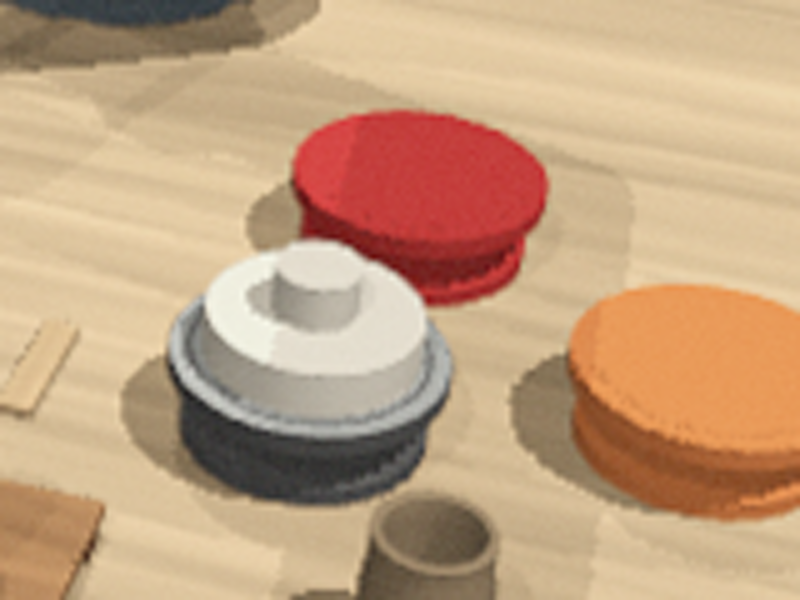

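View pics/d1.png

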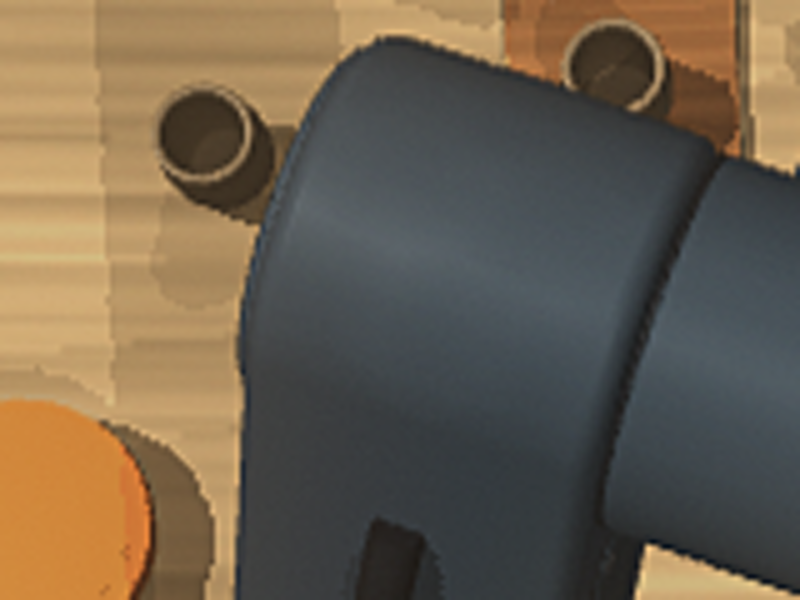

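Call:
send_rows(
  plan=[
    [[0.24,-0.72,0,0,-1],[0.23,-0.72,0,0,-1],[0,0,0,0,-1],[0,0,-1,0,-1],[0,0,-1,0,-1],[0,0,-0.5,0,-1],[0,0,0,0,-1],[0,0,0,0,-1]],
  ],
)

```text
time_s: 24.45
position: [0.6067, -0.1245, 0.1061]
tcp_rot: [[-0.0, 1.0, 0.0], [1.0, 0.0, -0.0], [-0.0, 0.0, -1.0]]
force: [0.3, -0.2, 0.5]
opening: 0.997
```

```bash
python3 - <<'E'
from h import *
c=imaging.capture("scene"); cv2.imwrite("pics/s7.png",cv2.resize(c["img"][200:320,140:300],(800,600),interpolation=cv2.INTER_CUBIC))
E
```

```text
(no output)
```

View pics/s7.png

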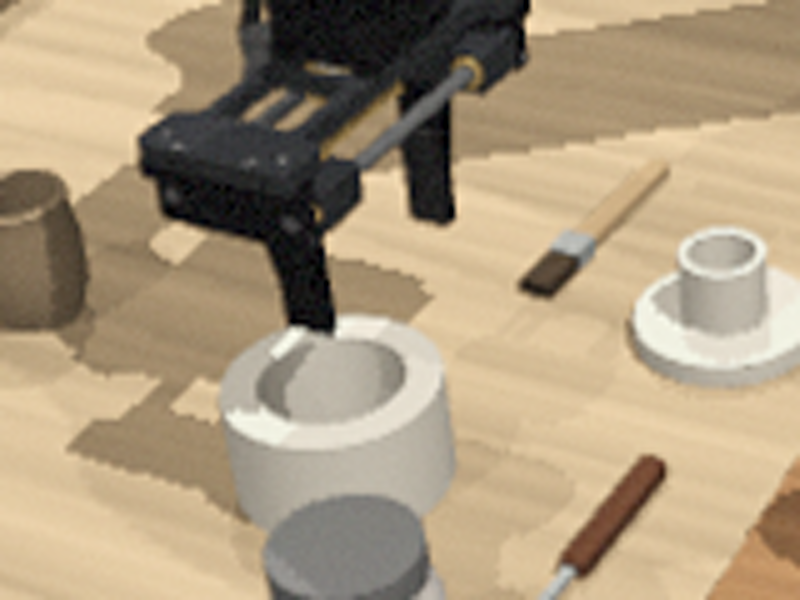

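Inner fingertip (crop 315,330) will come down at about (315,390), inside the bore, which spans 258 to 405. Descend and grip.

Call:
send_rows(
  plan=[
    [[0,0,-1,0,-1],[0,0,-0.7,0,-1],[0,0,-0.27,0,-1],[0,0,0,0,-1],[0,0,0,0,1],[0,0,0,0,1],[0,0,0,0,1],[0,0,0,0,1],[0,0,0,0,1],[0,0,0,0,1],[0,0,0,0,1],[0,0,0,0,1],[0,0,0,0,1],[0,0,0,0,1]],
  ],
)

```text
time_s: 25.9
position: [0.6062, -0.1246, 0.0466]
tcp_rot: [[0.0, 1.0, -0.0], [1.0, -0.0, -0.0], [-0.0, -0.0, -1.0]]
force: [-0.0, 1.9, -0.0]
opening: 0.185
```

Call:
send_rows(
  plan=[
    [[0,0,0,0,-1],[0,0,0,0,-1],[0,0,0,0,-1],[0,0,0,0,-1],[0,0,0,0,-1],[0,0,0,0,-1],[0,0,1,0,-1],[0,0,1,-0.7,-1],[0.1,-0.1,0,-1,-1],[0.1,-0.1,0,-1,-1],[0.1,-0.1,0,-1,-1],[0.1,-0.1,0,-1,-1],[0.1,-0.1,0,-1,-1],[0.1,-0.1,0,-1,-1],[0.1,-0.1,0,-1,-1],[0.1,-0.1,0,-1,-1],[0.1,-0.1,0,-1,-1],[0.1,-0.1,0,-1,-1],[0.1,-0.1,0,-1,-1],[0.1,-0.1,0,-1,-1]],
  ],
)

```text
time_s: 27.9
position: [0.6422, -0.1605, 0.1066]
tcp_rot: [[0.956, 0.292, -0.0], [0.292, -0.956, 0.0], [-0.0, -0.0, -1.0]]
force: [-0.4, 0.6, 0.2]
opening: 0.999
```

Call:
send_rows(
  plan=[
    [[0.1,-0.1,0,-1,-1],[0.06,-0.08,0,-1,-1],[0,0,0,-1,-1],[0,0,0,0,-1],[0,0,0,0,-1],[0,0,0,0,-1]],
  ],
)

```text
time_s: 28.5
position: [0.6469, -0.1658, 0.1066]
tcp_rot: [[1.0, 0.002, -0.0], [0.002, -1.0, 0.0], [-0.0, -0.0, -1.0]]
force: [0.5, 0.6, -0.3]
opening: 0.997
```

```bash
python3 - <<'E'
from h import *
c=imaging.capture("scene"); cv2.imwrite("pics/s8.png",cv2.resize(c["img"][200:320,140:300],(800,600),interpolation=cv2.INTER_CUBIC))
E
```

```text
(no output)
```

View pics/s8.png

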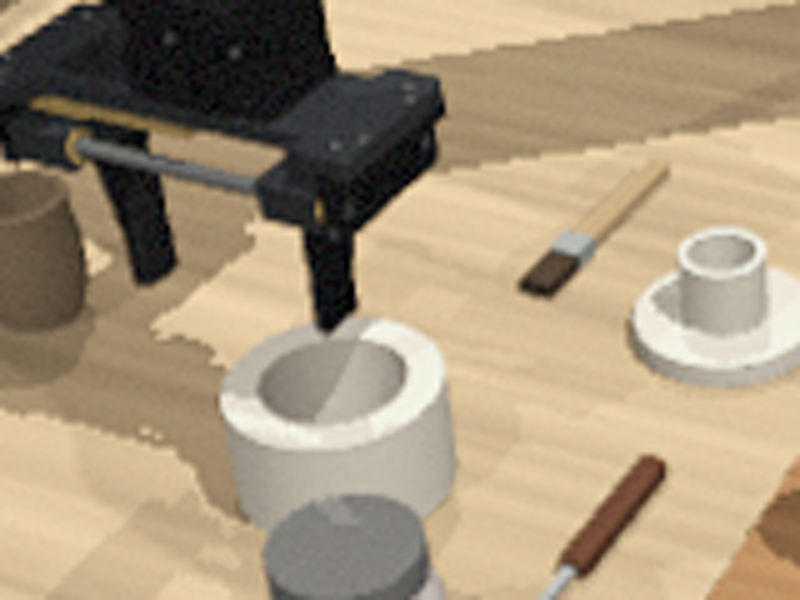

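Ring unmoved. The fingertip (crop 335,325) goes into the bore and the other passes outside the left wall. Descend and grip.

Call:
send_rows(
  plan=[
    [[0,0,-1,0,-1],[0,0,-0.7,0,-1],[0,0,-0.27,0,-1],[0,0,0,0,-1],[0,0,0,0,1],[0,0,0,0,1],[0,0,0,0,1],[0,0,0,0,1],[0,0,0,0,1],[0,0,0,0,1],[0,0,0,0,1],[0,0,0,0,1],[0,0,0,0,1],[0,0,0,0,1]],
  ],
)

```text
time_s: 29.95
position: [0.6471, -0.166, 0.0475]
tcp_rot: [[1.0, 0.001, -0.0], [0.001, -1.0, -0.0], [-0.0, 0.0, -1.0]]
force: [-0.2, -0.0, 0.4]
opening: 0.186
```

Call:
send_rows(
  plan=[
    [[0,0,0.2,0,1],[0,0,0.4,0,1],[0,0,0.6,0,1],[0,0,0.8,0,1],[0,0,1,0,1],[0,0,1,0,1],[0,0,0.8,0,1],[0,0,0.2,0,1],[0,0,0,0,1]],
  ],
)

```text
time_s: 30.85
position: [0.6475, -0.1661, 0.1991]
tcp_rot: [[1.0, 0.001, 0.003], [0.001, -1.0, -0.001], [0.003, 0.001, -1.0]]
force: [0.0, -0.5, -2.9]
opening: 0.178
```

Call:
send_rows(
  plan=[
    [[-0.15,0.3,0,0,1],[-0.3,0.6,0,0,1],[-0.4,0.8,0,0,1],[-0.4,0.8,0,0,1],[-0.4,0.8,0,0,1],[-0.4,0.8,0,0,1],[-0.4,0.8,0,0,1],[-0.4,0.8,0,0,1],[-0.4,0.8,0,0,1],[-0.4,0.8,0,0,1],[-0.4,0.8,0,0,1],[-0.4,0.8,0,0,1],[-0.4,0.8,0,0,1],[-0.4,0.8,0,0,1],[-0.4,0.8,0,0,1],[-0.4,0.8,0,0,1],[-0.35,0.37,0,0,1],[-0.04,0,0,0,1],[0,0,0,0,1],[0,0,0,0,1]],
  ],
)

```text
time_s: 32.85
position: [0.4545, 0.2073, 0.1974]
tcp_rot: [[1.0, -0.0, 0.0], [-0.0, -1.0, -0.0], [0.0, 0.0, -1.0]]
force: [-0.5, -0.5, -2.1]
opening: 0.183
```

```bash
python3 - <<'E'
from h import *
c=imaging.capture("scene"); cv2.imwrite("pics/s9.png",cv2.resize(c["img"][180:300,320:480],(800,600),interpolation=cv2.INTER_CUBIC))
s=bot.read_state(); print(s["position"],s["force"],s["moment"])
E
```

```text
[0.45464488 0.20729002 0.19751094] [ 0.22084762 -0.92161233 -1.80548398] [-0.09448564  0.00155885 -0.05334923]
```

View pics/s9.png

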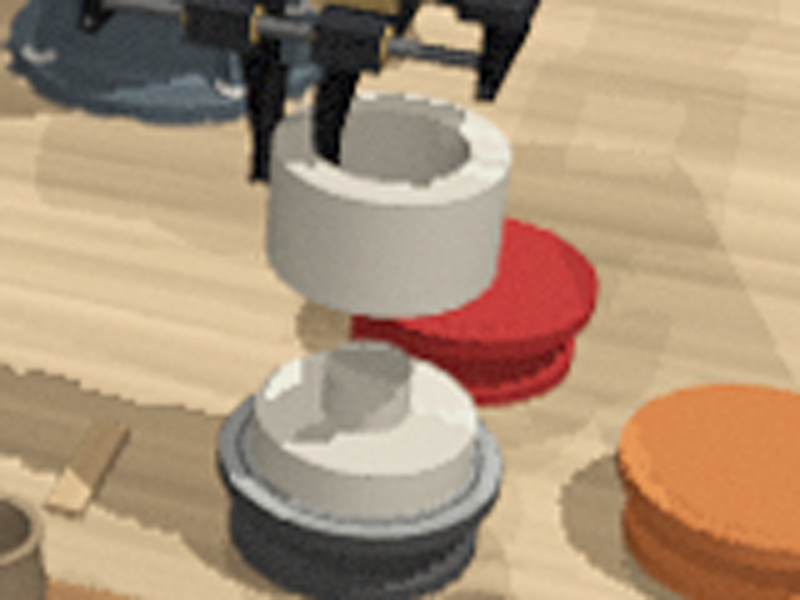

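```bash
python3 m2.py scene "ring=(.454,.248,.1505)" "base=(.454,.248,.045)"; python3 - <<'E'
from h import *
c=imaging.capture("scene")
im=cv2.resize(c["img"][180:300,320:480],(800,600),interpolation=cv2.INTER_CUBIC)
for r,z in [(.05,.2065),(.033,.2065),(.05,.1505)]:
    q=np.array([proj(c,[.4515+r*np.cos(a),.2458+r*np.sin(a),z]) for a in np.linspace(0,6.283,100)])
    cv2.polylines(im,[np.round((q+.5-[320,180])*5).astype(int).reshape(-1,1,2)],True,(0,0,255),1)
cv2.imwrite("pics/s10.png",im)
E
```

```text
scene ring [0.4528 0.2452] 0.043 2.2 0.79
scene base [0.4519 0.2454] 0.067 2.4 0.88
33.05
```

View pics/s10.png

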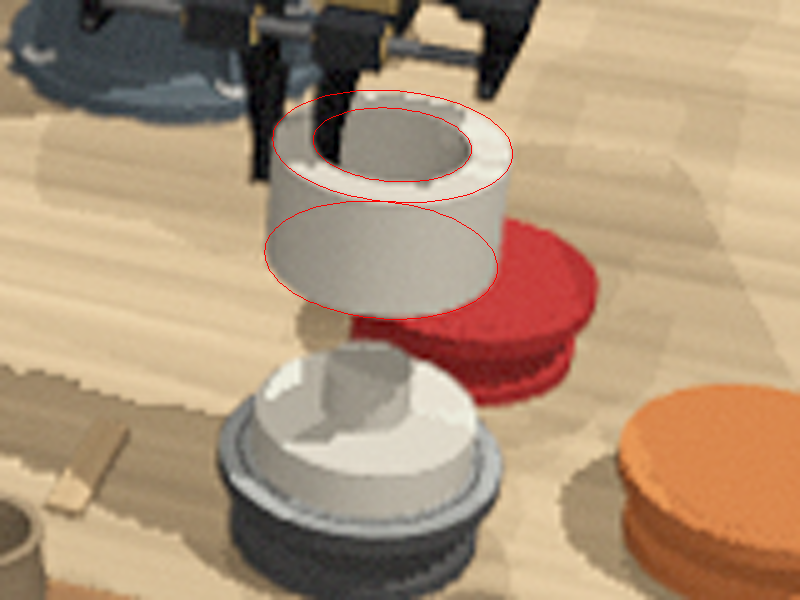

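Call:
send_rows(
  plan=[
    [[-0.02,0.02,-0.4,0,1],[0,0,-0.6,0,1],[0,0,-0.6,0,1],[0,0,-0.5,0,1],[0,0,-0.3,0,1],[0,0,-0.15,0,1],[0,0,0,0,1],[0,0,0,0,1],[0,0,0,0,1]],
  ],
)

```text
time_s: 34.0
position: [0.4538, 0.2089, 0.1217]
tcp_rot: [[1.0, 0.001, 0.002], [0.001, -1.0, 0.0], [0.002, -0.0, -1.0]]
force: [1.1, -0.0, -2.0]
opening: 0.183
```

Call:
send_rows(
  plan=[
    [[0,-0.03,-0.05,0,1],[0,0,-0.05,0,1],[0,0,0,0,1],[0,0,0,0,1],[0,0,0,0,1]],
  ],
)

```text
time_s: 34.5
position: [0.4533, 0.2079, 0.1181]
tcp_rot: [[1.0, 0.001, 0.0], [0.001, -1.0, 0.0], [0.0, -0.0, -1.0]]
force: [0.4, -0.3, -2.8]
opening: 0.184
```

Call:
send_rows(
  plan=[
    [[0.02,0.02,-0.03,0,1],[0,0,0,0,1],[0,0,0,0,1],[0,0,0,0,1]],
  ],
)

```text
time_s: 34.9
position: [0.4538, 0.2083, 0.1174]
tcp_rot: [[1.0, 0.001, -0.0], [0.001, -1.0, -0.0], [-0.0, 0.0, -1.0]]
force: [-1.2, -0.9, 3.3]
opening: 0.186
```

Call:
send_rows(
  plan=[
    [[0,0,0,0,-1],[0,0,0,0,-1],[0,0,0,0,-1],[0,0,0,0,-1],[0,0,0,0,-1],[0,0,0,0,-1],[0,0,0.5,0,-1],[0,0,1,0,-1],[0,0,1,0,-1],[0,0,0.5,0,-1],[0.1,-0.9,0,0,-1],[0.1,-0.9,0,0,-1],[0.1,-0.9,0,0,-1],[0.1,-0.9,0,0,-1],[0.1,-0.9,0,0,-1],[0.1,-0.9,0,0,-1],[0.1,-0.9,0,0,-1],[0.17,-1,0,0,-1],[0,-0.13,0,0,-1],[0,0,0,0,-1]],
  ],
)

```text
time_s: 36.9
position: [0.4799, -0.015, 0.2071]
tcp_rot: [[1.0, -0.001, -0.0], [-0.001, -1.0, 0.0], [-0.0, -0.0, -1.0]]
force: [-0.2, 0.1, 0.4]
opening: 1.003
```

```bash
python3 m2.py scene "ring=(.454,.248,.07)" "collar=(.478,-.017,0)"; python3 - <<'E'
from h import *
c=imaging.capture("scene"); cv2.imwrite("pics/s11.png",cv2.resize(c["img"][160:340,230:470],(800,600),interpolation=cv2.INTER_CUBIC))
E
```

```text
scene ring [0.4513 0.2461] 0.026 3.4 0.9
scene collar none
37.05
```

View pics/s11.png

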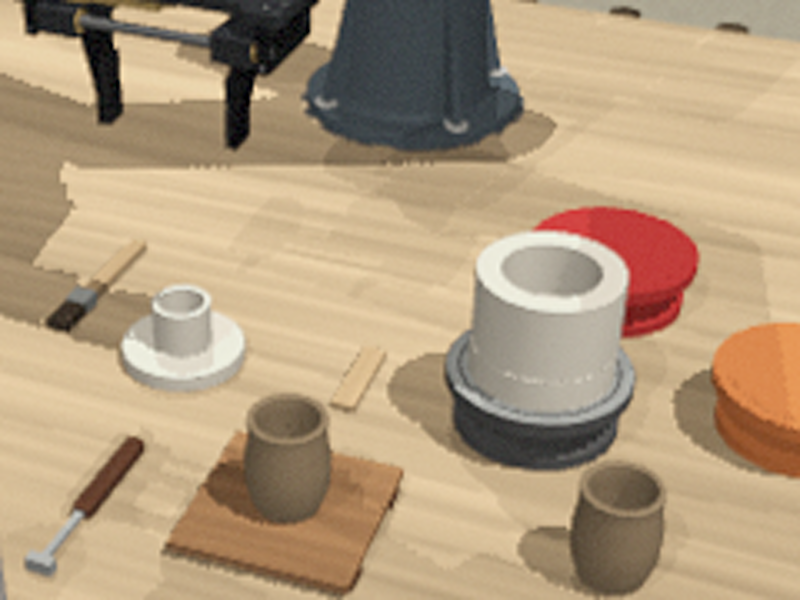

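Ring sits flush and in line with the base. Now the collar: descend, then squeeze both ways.

Call:
send_rows(
  plan=[
    [[0,0,-1,0,-1],[0,0,-1,0,-1],[0,0,-1,0,-1],[0,0,-1,0,-1],[0,0,-0.4,0,-1],[0,0,0,0,-1],[0,0,0,0,-1]],
  ],
)

```text
time_s: 37.8
position: [0.4805, -0.0141, 0.0757]
tcp_rot: [[1.0, 0.002, 0.001], [0.002, -1.0, -0.0], [0.001, 0.0, -1.0]]
force: [0.2, -0.8, 0.2]
opening: 0.999
```

```bash
python3 - <<'E'
from h import *
c=imaging.capture("scene"); cv2.imwrite("pics/s12.png",cv2.resize(c["img"][200:320,210:370],(800,600),interpolation=cv2.INTER_CUBIC))
E
```

```text
(no output)
```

View pics/s12.png

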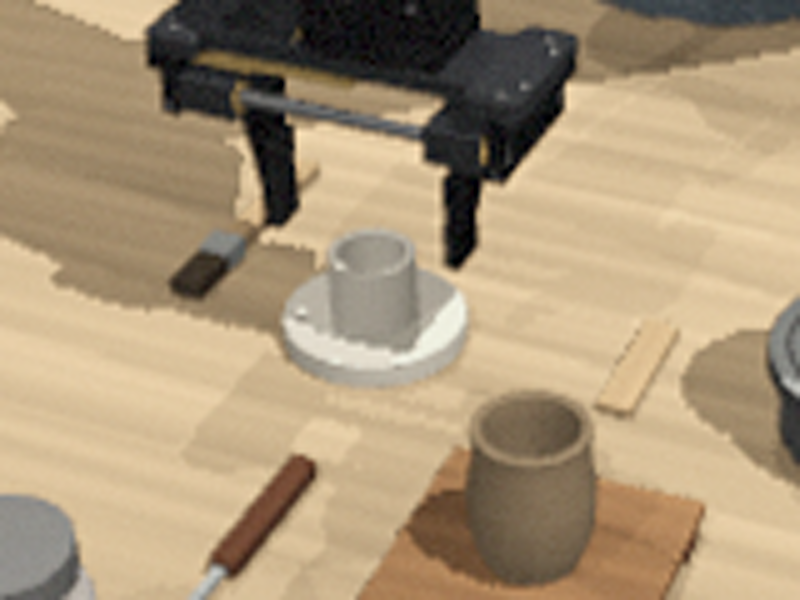

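Call:
send_rows(
  plan=[
    [[0,0,-0.8,0,-1],[0,0,-0.4,0,-1],[0,0,-0.08,0,-1],[0,0,0,0,-1],[0,0,0,0,1],[0,0,0,0,1],[0,0,0,0,1],[0,0,0,0,1],[0,0,0,0,1],[0,0,0,0,1],[0,0,0,0,1],[0,0,0,0,1],[0,0,0,0,1]],
  ],
)

```text
time_s: 39.15
position: [0.48, -0.0145, 0.0368]
tcp_rot: [[1.0, 0.001, 0.0], [0.001, -1.0, -0.0], [0.0, 0.0, -1.0]]
force: [-0.2, 0.7, 0.6]
opening: 0.492
```

Call:
send_rows(
  plan=[
    [[0,0,0,0,-1],[0,0,0,0,-1],[0,0,0,0,-1],[0,0,0,0,-1],[0,0,0,1,-1],[0,0,0,1,-1],[0,0,0,1,-1],[0,0,0,1,-1],[0,0,0,1,-1],[0,0,0,1,-1],[0,0,0,1,-1],[0,0,0,1,-1],[0,0,0,1,-1],[0,0,0,1,-1],[0,0,0,1,-1],[0,0,0,1,-1],[0,0,0,1,-1],[0,0,0,1,-1],[0,0,0,1,-1],[0,0,0,0.7,-1]],
  ],
)

```text
time_s: 41.15
position: [0.4799, -0.0144, 0.0367]
tcp_rot: [[-0.003, 1.0, -0.0], [1.0, 0.003, 0.0], [0.0, -0.0, -1.0]]
force: [0.9, 0.6, 0.0]
opening: 1.003
```

Call:
send_rows(
  plan=[
    [[0,0,0,0,-1],[0,0,0,0,1],[0,0,0,0,1],[0,0,0,0,1],[0,0,0,0,1],[0,0,0,0,1],[0,0,0,0,1],[0,0,0,0,1],[0,0,0,0,1],[0,0,0,0,1]],
  ],
)

```text
time_s: 42.15
position: [0.4797, -0.0144, 0.0367]
tcp_rot: [[-0.0, 1.0, -0.001], [1.0, 0.0, 0.0], [0.0, -0.001, -1.0]]
force: [-0.7, -1.1, 0.3]
opening: 0.504
```

Call:
send_rows(
  plan=[
    [[0,0,0.3,0,1],[0,0,0.7,0,1],[0,0,1,0,1],[0,0,1,0,1],[0,0,1,0,1],[0,0,1,0,1],[0,0,0.5,0,1],[-0.08,0.6,0,0,1],[-0.08,0.9,0,0,1],[-0.08,0.9,0,0,1],[-0.08,0.9,0,0,1],[-0.08,0.9,0,0,1],[-0.08,0.9,0,0,1],[-0.08,0.9,0,0,1],[-0.08,0.9,0,0,1],[-0.08,0.9,0,0,1],[-0.08,0.8,0,0,1],[-0.06,0.18,0,0,1],[0,0,0,0,1],[0,0,0,0,1]],
  ],
)

```text
time_s: 44.15
position: [0.4539, 0.2482, 0.2018]
tcp_rot: [[0.0, 1.0, -0.0], [1.0, -0.0, -0.001], [-0.001, -0.0, -1.0]]
force: [-0.7, -0.7, -1.8]
opening: 0.503
```

```bash
python3 - <<'E'
from h import *
c=imaging.capture("scene"); cv2.imwrite("pics/s13.png",cv2.resize(c["img"][180:300,320:480],(800,600),interpolation=cv2.INTER_CUBIC))
s=bot.read_state(); print(s["position"],s["force"])
E
python3 m2.py scene "ring=(.454,.248,.07)" "collar=(.454,.248,.165)"
```

```text
[0.45406406 0.24804156 0.20176742] [ 0.72152046 -0.59250184 -2.02311417]
scene ring [0.4501 0.2464] 0.105 2.0 0.67
scene collar [0.4509 0.2451] 0.537 5.8 0.75
44.35
```

View pics/s13.png

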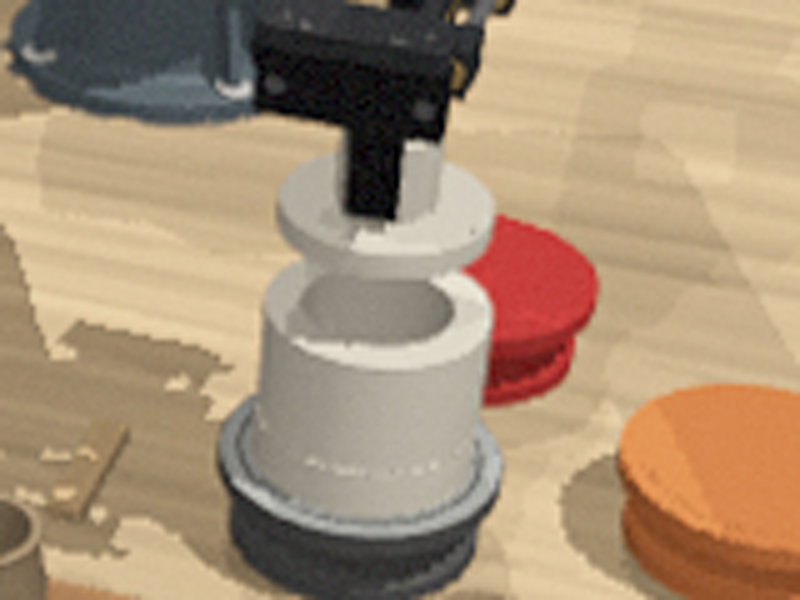

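Collar hangs level over the ring. Lower it.

Call:
send_rows(
  plan=[
    [[0,0.03,-0.3,0,1],[0,0,-0.4,0,1],[0,0,-0.3,0,1],[0,0,-0.17,0,1],[0,0,0,0,1],[0,0,0,0,1],[0,0,0,0,1]],
  ],
)

```text
time_s: 45.05
position: [0.4545, 0.25, 0.1669]
tcp_rot: [[-0.0, 1.0, 0.001], [1.0, 0.0, 0.0], [0.0, 0.001, -1.0]]
force: [0.6, 0.9, -1.4]
opening: 0.507
```

Call:
send_rows(
  plan=[
    [[-0.01,-0.03,-0.05,0,1],[0,0,-0.05,0,1],[0,0,0,0,1],[0,0,0,0,1],[0,0,0,0,1]],
  ],
)

```text
time_s: 45.55
position: [0.4539, 0.249, 0.1637]
tcp_rot: [[0.0, 1.0, 0.0], [1.0, -0.0, 0.0], [0.0, 0.0, -1.0]]
force: [-0.5, -0.1, -2.0]
opening: 0.504
```

Call:
send_rows(
  plan=[
    [[0,0,-0.03,0,1],[0,0,0,0,1],[0,0,0,0,1],[0,0,0,0,1]],
  ],
)

```text
time_s: 45.95
position: [0.4539, 0.249, 0.1628]
tcp_rot: [[-0.0, 1.0, 0.0], [1.0, 0.0, 0.0], [0.0, 0.0, -1.0]]
force: [0.1, 0.2, -1.3]
opening: 0.504
```

Call:
send_rows(
  plan=[
    [[0,0,-0.03,0,1],[0,0,0,0,1],[0,0,0,0,1],[0,0,0,0,1]],
  ],
)

```text
time_s: 46.35
position: [0.454, 0.249, 0.1627]
tcp_rot: [[0.0, 1.0, 0.001], [1.0, -0.0, 0.0], [0.0, 0.001, -1.0]]
force: [-0.6, -1.1, 5.8]
opening: 0.507
```

Seated. Release, rise, and move well away.

Call:
send_rows(
  plan=[
    [[0,0,0,0,-1],[0,0,0,0,-1],[0,0,0,0,-1],[0,0,0,0,-1],[0,0,0,0,-1],[0,0,0,0,-1],[0,0,0.5,0,-1],[0,0,1,0,-1],[0,0,1,0,-1],[0.1,-1,0,0,-1],[0.1,-1,0,0,-1],[0.1,-1,0,0,-1],[0.1,-1,0,0,-1],[0.1,-1,0,0,-1],[0,-1,0,0,-1],[0,-1,0,0,-1],[0,-1,0,0,-1],[0,-1,0,0,-1],[0,-1,0,0,-1],[0,-1,0,0,-1]],
  ],
)

```text
time_s: 48.35
position: [0.4687, -0.0823, 0.2369]
tcp_rot: [[0.0, 1.0, 0.0], [1.0, -0.0, 0.0], [0.0, 0.0, -1.0]]
force: [0.5, -0.3, -0.9]
opening: 0.997
```

Call:
send_rows(
  plan=[
    [[-0.2,-1,0,0,-1],[-0.2,-1,0,0,-1],[-0.2,-1,0,0,-1],[-0.2,-1,0,0,-1],[-0.2,-1,0,0,-1],[-0.2,-1,0,0,-1],[-0.2,-1,0,0,-1],[-0.2,-1,0,0,-1],[-0.2,-1,0,0,-1],[-0.2,-1,0,0,-1],[0,0,0,0,-1],[0,0,0,0,-1]],
  ],
)

```text
time_s: 49.55
position: [0.4084, -0.381, 0.2365]
tcp_rot: [[0.001, 1.0, -0.0], [1.0, -0.001, 0.001], [0.001, -0.0, -1.0]]
force: [-0.6, 0.1, -0.0]
opening: 0.997
```

```bash
python3 m2.py scene,top "ring=(.454,.248,.07)" "collar=(.454,.248,.126)" "cup=(.619,.129,.014)" "dry_cup_left=(.586,.331,0)" "dry_cup_right=(.593,-.347,0)"; python3 - <<'E'
from h import *
c=imaging.capture("scene"); cv2.imwrite("pics/s14.png",cv2.resize(c["img"][160:340,230:470],(800,600),interpolation=cv2.INTER_CUBIC))
c=imaging.capture("top"); cv2.imwrite("pics/t14.png",cv2.resize(c["img"][130:310,170:410],(800,600),interpolation=cv2.INTER_CUBIC))
E
```

```text
scene ring [0.4543 0.2464] 0.435 5.5 0.84
scene collar [0.4512 0.2454] 0.065 2.5 0.71
scene cup [0.6157 0.1259] 0.086 7.9 0.82
scene dry_cup_left [0.5856 0.3318] 0.056 7.0 0.72
scene dry_cup_right [ 0.5921 -0.3509] 0.055 6.9 0.76
top ring [0.4535 0.248 ] 0.326 12.5 0.8
top collar [0.4553 0.2484] 0.104 0.8 0.78
top cup [0.6169 0.1286] 0.085 2.4 0.73
top dry_cup_left [0.5864 0.3316] 0.081 3.6 0.63
top dry_cup_right [ 0.5942 -0.3462] 0.057 3.7 0.84
50.15
```

View pics/s14.png

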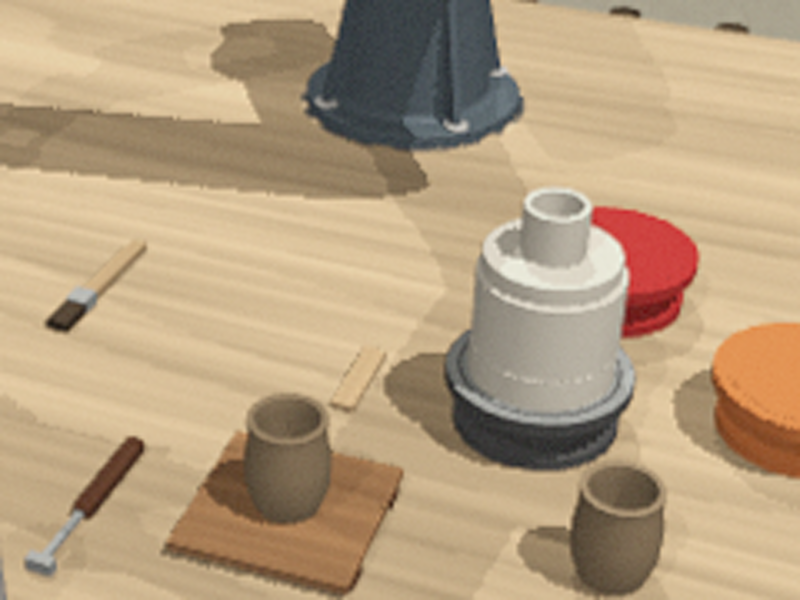

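View pics/t14.png

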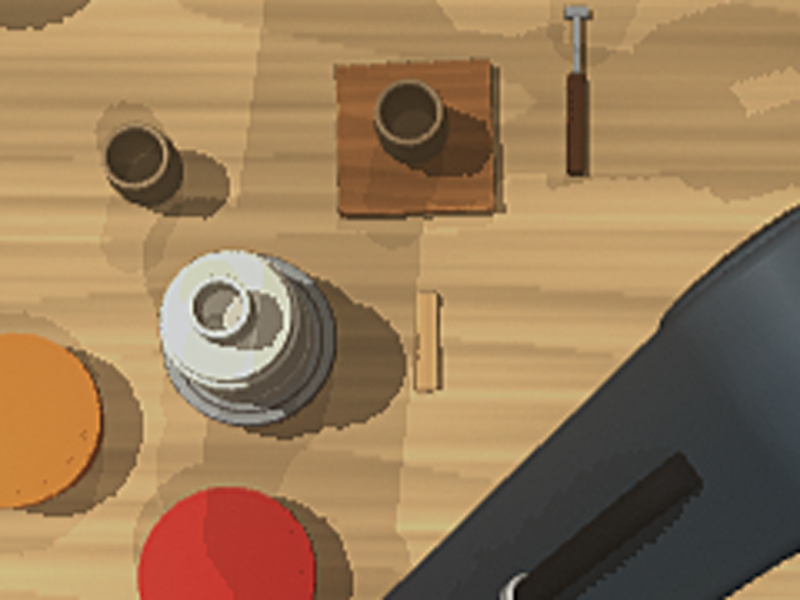

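The stack is flush and concentric on the wheel, the cup stands upright mid-board, and the dry cups have not moved. The last check passes, so I hand in.

```bash
python3 -c "
from rig import bot
print(bot.hand_in())"
```

```text
the job is handed in; nothing more can be done
None
```

The job is done and handed in at about 50 s of the 128 s allowed. The clay cup stands upright in the middle of the board. The mould is built on the wheel in the order asked: foot block, ring, then collar with its spout up. I lowered each plaster part until the force reading showed contact before letting go.

**Last checks**
- **Mould:** the scene camera put the base, ring and collar within about 1 mm of one another, and within about 1 mm of the wheel's middle. The pictures show no gaps between the parts.
- **Cup:** it stands within about 2 mm of the board's middle by the arm's position and the top camera. The scene camera's silhouette fit put it about 5 mm off (4 to 5 mm in x and 3.5 mm in y). I put most of that down to that camera's steady offset of about 3 mm.
- **Dry cups:** both measure where they started, within 1–3 mm of measurement noise.
- **Gripper:** it was open and well clear of everything at hand-in.

**Disagreements**
- The two cameras differ by 2–5 mm in absolute position. I relied on comparisons within one camera and on the arm's own readings after gripping.
- The final mask fits for the ring were poor, because the finished stack confuses its outline. Its centring rests on the fit taken just after it was placed, before the collar went on.

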